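# Load a pattern plate in the card-cutting jig

### The arm

A 6-joint arm with a two-finger parallel gripper is mounted at the origin on the work surface. World frame = base frame: x ahead of the robot, y to its left, z up, the work surface at z = 0. Lengths are in m, angles in degrees, forces in N, time in s.
With the tool pointing down it reaches from about 0.375 to 0.75 m from the base axis. Payload 9 kg.
Tool frame: the origin (TCP) lies where the fingers leave the gripper's body, on its centre line; the fingertips stand 73 mm ahead of it and the grasp point (between the pads) lies 54 mm ahead of it (robot.tip_reach is the distance from the TCP to the fingertips, in m); z points along the fingers, y is the direction in which the jaws open and shut (so a half turn about z gives the same grasp; the last joint's range is limited). The gripper opens to 85 mm and grips with 20 to 120 N. Pads are 22 mm wide; open, the fingers measure 114 mm over their backs; the gripper's body (76 mm by 85 mm) begins 54 mm behind the grasp point. The pads swing forward as they close: fully open they stand 13 mm farther back than shut.
Start: joints at [-85.869, 5.964, 5.575, 89.605, 0, 77.527], TCP at [0.171, -0.575, 0.304] pointing down, gripper open.
Joint ranges: [-171.21, 171.21], [-48.23, 106.86], [-62.78, 66.21], [-105.2, 120.99], [-86.42, 89.51], [-180, 180]. Speed limits (degrees/s): [127.2, 127.2, 147.25, 180, 180, 180].

### API

Orientations are given as [roll, pitch, yaw] about the fixed x, y, z axes, in that order (R = Rz(yaw) Ry(pitch) Rx(roll)).
In Python, from plant import robot gives the robot as it stands. Calls block until the motion is done:
- robot.move_pose(position, orientation): joint-space move of the TCP to a pose.
- robot.line_to(position, vel=0.15, rotation=None, guard=None): straight line of the TCP; rotation=None keeps the orientation; vel is the mean speed in m/s. With guard (N) it stops when the force on the tool has changed by that much, and returns True; else False.
- robot.goto_joints(angles): joint-space move.
- robot.set_gripper(opening): finger opening in m; the grip force is fixed at half the most; returns when the fingers have stopped.
- robot.pause(seconds).
- robot.ik(position, orientation): joint angles nearest the present ones, or None.
- robot.observe(): the state.
- robot.grab_frame(name): name is "side" or "top"; returns the picture (480x640x3 uint8, blue, green, red); there is no depth.
- robot.get_calibration(name): a dict with "vertical_fov" (degrees; the focal length in pixels is half the picture's height over the tangent of half this angle, whatever the lens; pixels are square), "cx", "cy" (the principal point, pixels), "rvec" (rotation vector, rad) and "tvec" (3), from world to camera coordinates, as OpenCV has them. Camera axes: x right, y down, z forward; pixel columns grow to the right and rows downward; lengths in m; the calibration is good to about 2 mm. A picture is of the moment at which its call begins. get_calibration takes no time and is no camera call.
A pose or a line that the arm cannot do raises robot.IKError and nothing moves.
- robot.job_done(): hands the job in, once; it reports no verdict.
The state is a dict: "time": time; "q": joint angles; "qvel": joint speeds; "joint_torque": joint torques, N m; "tool_pos": TCP position; "tcp_rot": TCP orientation; "ft_force": force on the tool from outside, world axes, zero at the start; "torque": the same for the moment, N m; "gripper_width": finger opening in m.
Only numpy, scipy, OpenCV 4.12 (cv2) and the standard library are available. Lean on these libraries where they do the work, as an engineer would, in place of code of your own. Each camera call takes 0.05 s, during which the arm holds its last target.

### The job

Take the violet pattern plate from the sloped rack and lay it in the nest of the cutting jig. Push it down against the stiff lift-out bed until you feel it sit fully home, flat on the nest floor, and only then swing the hinged clamp right down over it and let go. Leave the other two plates in the rack and do not knock or shift the other things on the table.

Things in the scene. Friction and masses are not known exactly. Their poses are not given: they have to be found in the camera images.
- violet_grip (a point): centre of the black upright grip bar on the violet plate: bar 40 mm long (plate's x), 12 mm thick (plate's y), 40 mm tall. 38 mm above the plate's underside, 20 mm above its top face, on its centre line. x along the plate's length, z out of its top face.
- violet: the violet pattern plate, 96 (x) x 70 (y) x 18 mm, 0.25 to 0.5 kg, dark pattern on top, grip bar in the middle of the top; origin at the centre of its underside. It starts in any one of the rack's three places, top face leaning away from the robot. It fits the nest either way round (half a turn is the same).
- yellow_grip (a point): yellow pattern plate (same shape as the violet one), on the sloped rack: centre of its black grip bar, 38 mm above the plate's underside. Leave it there.
- red_grip (a point): red pattern plate (same shape as the violet one), on the sloped rack: centre of its black grip bar, 38 mm above the plate's underside. Leave it there.
- rack: fixed plywood rack, 264 (y) x 120 (x) mm, origin mid-underside. Its plane slopes 32 degrees, rising along its own +x (which points towards the robot, so the plates face away from it); 52 mm high mid-slope. Three places 80 mm apart in y, parted by ribs 12 mm high, 4 mm thick, 3 mm free beside a plate; lip 12 mm high below. Lift plates out square to the slope. Rack and jig may stand on either side.
- jig: fixed cutting jig: grey base 186 (x) x 134 (y) x 14 mm, with an aluminium nest in the middle and a hinged clamp at its +x end; origin under the nest's centre, on the table. In the nest an orange bed (70 x 50 mm) stands 4 to 9 mm above the floor. It slides straight down, stays where left (friction about 8 N, so a plate laid on it stands proud until pushed), stops solid at the floor.
- nest (a point): centre of the nest's floor, 14 mm above the table; x along the nest's length, z up. The pocket is 100 x 74 mm inside (2 mm free each side of a plate); upright walls to 12 mm above its floor, then a 45 degree lead-in 6 mm high. When a plate is home its underside lies on this floor and its grip bar's centre is 38 mm above this point.
- clamp (a joint): clamp angle: 0 closed (level, over the plate), up to 2.1 rad open; starts at 1.6 to 1.9, upright or leaning a little beyond, on the jig's +x side. Turns about an axis along the jig's y; a stiff hinge (0.28 N m) holds it wherever it is left. It does not close freely over a plate that stands proud.
- clamp_hinge (a point): middle of the clamp's hinge axis, fixed on the jig: 80 mm along +x from the nest centre, 38 mm above the table; axes as the nest's.
- clamp_bar (a point): centre of the clamp's red round cross bar (14 mm thick, 70 mm long, along the jig's y), 152 mm from the hinge axis. Two blue arms (10 mm wide, 9 mm thick, centres 30 mm either side of the middle) join it to the hinge; closed, they straddle the plate's grip bar, 1 to 2 mm above its top face, and the bar lies 72 mm to -x of the nest centre, 38 mm above the table.
- pot: blue ceramic cup, 60 mm across, 85 mm tall, standing between rack and jig; origin under its middle. Leave it.
- film_roll: white upright roll of film, 68 mm across, 170 mm tall, behind the gap between rack and jig; origin under its middle. Leave it.
- tape: orange ring of tape lying flat, 60 mm across, 24 mm high, in front of the gap between rack and jig; origin under its middle. Leave it.
- jar: clear jar with red lid, 90 mm across, 130 mm tall, out at one side; origin under its middle. Leave it.
- pen_cup: white pen cup, 74 mm across, pens up to 131 mm high, out at the other side; origin under its middle. Leave it.
- brush: brush 170 mm long lying flat on the table, left of whatever stands on the left. Leave it.
Things that resemble listed ones, but are neither listed nor needed, are in the scene too. There is more than one size of the jig; the job needs the largest.

How it is judged:
By the outcome, as a careful person would: the job done as asked, in the order asked, and still so for the second after the job is handed in, with the robot touching nothing.
It also fails if it takes over 69 s, if anything falls off the work surface, if the arm or the gripper's body presses on something with over 40 N, if the wrist force passes 120 N, or if a joint passes its speed limit or range.

## Working session

There is one attempt and no reset: what is moved stays moved. The work goes in short steps, each a Python script; the robot and the scene stay as the last script left them, time stands still between calls to the robot, and variables do not carry over. Pictures are saved under pics/ and viewed, and the job is handed in when it is done.

```bash
ls; mkdir -p pics; python3 - <<'E'
from plant import robot
import cv2,numpy as np
for n in("side","top"):
    im=robot.grab_frame(n); cv2.imwrite(f"pics/{n}0.png",im)
    c=robot.get_calibration(n); print(n,c)
    R,_=cv2.Rodrigues(np.array(c["rvec"],float)); print(-R.T@np.array(c["tvec"]).ravel())
o=robot.observe(); print(o)
E
```

```text
pics
side {'vertical_fov': 52.93261179351535, 'cx': 321.57204968411276, 'cy': 242.09014852699778, 'rvec': array([ 0.84016549, -2.32615413,  1.32970521]), 'tvec': array([0.40271836, 0.23654372, 0.87725497])}
[-0.09191919  0.74771821  0.64821265]
top {'vertical_fov': 56.894754729893066, 'cx': 315.5826295612859, 'cy': 243.58762705083154, 'rvec': array([ 2.15921463, -2.20694435,  0.08658801]), 'tvec': array([0.01204341, 0.50136037, 1.24700111])}
[0.40410678 0.00500831 1.28187038]
{'time': 0.1, 'q': array([-8.58707156e+01,  5.99622528e+00,  5.53142741e+00,  8.96052221e+01,
        1.06213398e-03,  7.75259407e+01]), 'qvel': array([ 0.07474673, -0.08992274,  0.15827678,  0.06255833,  0.05233339,
        0.0280494 ]), 'joint_torque': array([ 7.34046567e-03, -5.58202672e+01,  5.04722929e+01,  1.27155671e-02,
       -1.36812769e-04, -4.02734247e-05]), 'tool_pos': array([ 0.17143624, -0.57476069,  0.30318869]), 'tcp_rot': array([-1.79931862e+02, -1.61611980e-02,  1.66033334e+01]), 'ft_force': array([-0.29678558, -0.81655584, -0.34689353]), 'torque': array([ 0.04846463, -0.01372752, -0.05362377]), 'gripper_width': 0.08550652892496491}
```

View pics/side0.png

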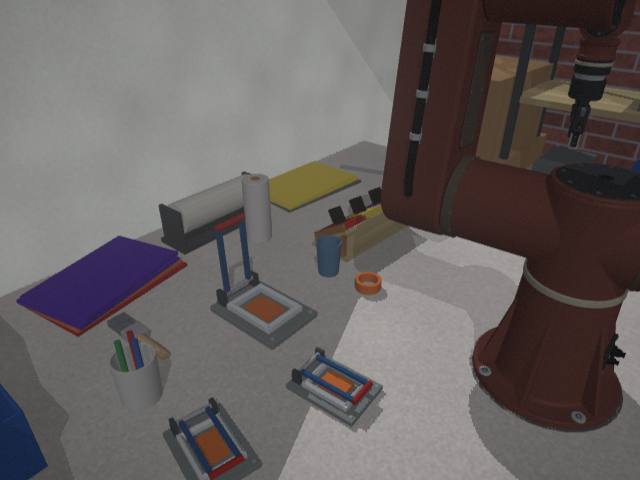

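View pics/top0.png

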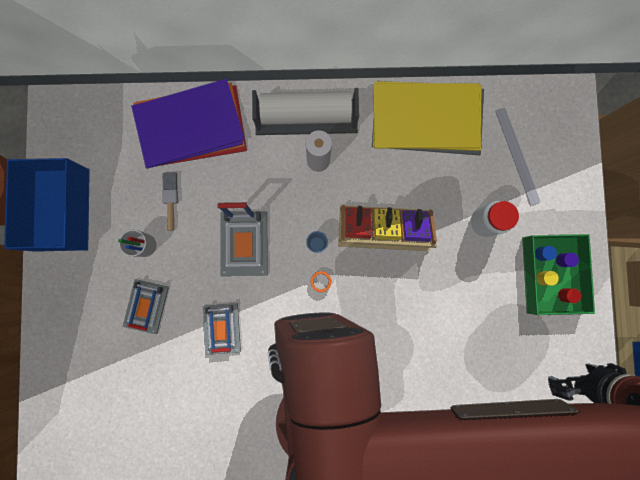

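The top view has image up = +x and image left = +y. Candidates for the jig are the large open one at (243,245) and two small closed ones at (145,306) and (221,328). Candidates for violet are the rack plate at (418,228), the violet sheet at (190,123) and the violet peg at (567,260). I choose the rack plate at (418,228) and the largest jig at (243,245), and check both in crops.

```bash
python3 - <<'E'
import cv2,numpy as np
a=cv2.imread("pics/top0.png");s=cv2.imread("pics/side0.png")
def g(im): return np.clip(255*(im/255.)**0.6,0,255).astype(np.uint8)
A=cv2.resize(g(a[190:260,330:445]),None,fx=6.5,fy=6.5,interpolation=cv2.INTER_CUBIC)
B=cv2.resize(g(a[190:285,210:280]),None,fx=6,fy=6,interpolation=cv2.INTER_CUBIC)
C=cv2.resize(g(s[180:270,300:430]),None,fx=6,fy=6,interpolation=cv2.INTER_CUBIC)
D=cv2.resize(g(s[205:350,200:325]),None,fx=4,fy=4,interpolation=cv2.INTER_CUBIC)
for n,i in zip("ABCD",(A,B,C,D)): cv2.imwrite(f"pics/c{n}.png",i);print(i.shape)
E
```

```text
(455, 748, 3)
(570, 420, 3)
(540, 780, 3)
(580, 500, 3)
```

View pics/cA.png

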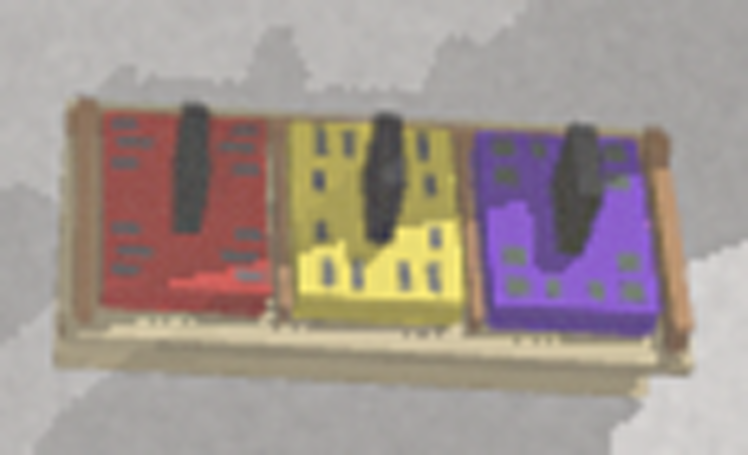

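View pics/cB.png

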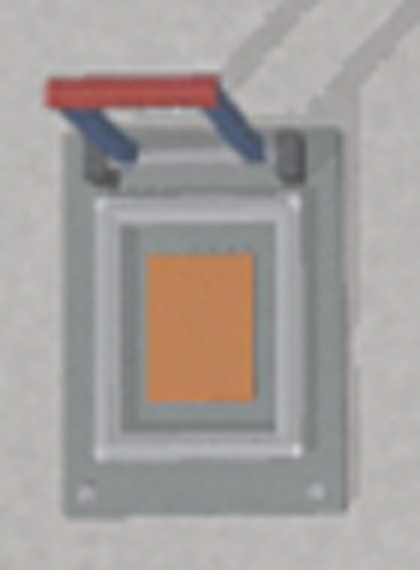

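View pics/cC.png

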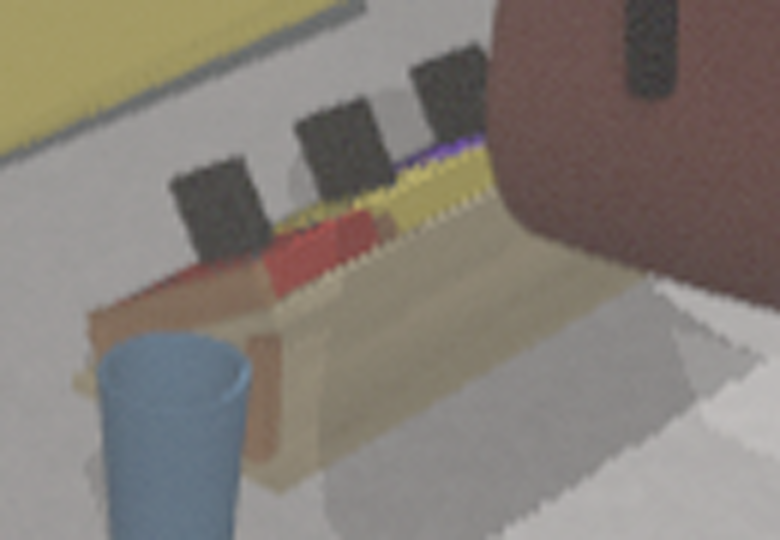

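View pics/cD.png

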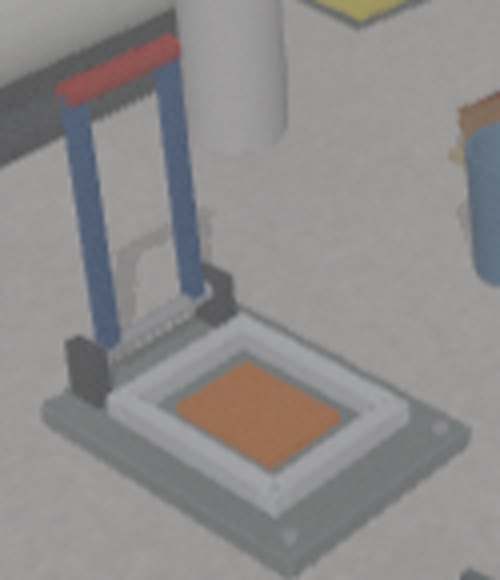

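```bash
python3 - <<'E'
import cv2,numpy as np
a=cv2.imread("pics/top0.png");s=cv2.imread("pics/side0.png")
def g(im): return np.clip(255*(im/255.)**0.6,0,255).astype(np.uint8)
def crop(im,x0,y0,x1,y1,f,n,step=5):
    C=cv2.resize(g(im[y0:y1,x0:x1]),None,fx=f,fy=f,interpolation=cv2.INTER_CUBIC)
    for x in range(x0,x1):
        if x%step==0:
            X=int((x-x0+.5)*f); cv2.line(C,(X,0),(X,6),(255,255,255),1); cv2.putText(C,str(x),(X-12,18),0,.4,(0,255,255),1)
    for y in range(y0,y1):
        if y%step==0:
            Y=int((y-y0+.5)*f); cv2.line(C,(0,Y),(6,Y),(255,255,255),1); cv2.putText(C,str(y),(8,Y+4),0,.4,(0,255,255),1)
    cv2.imwrite(n,C);print(C.shape)
crop(a,396,203,441,251,12,"pics/v1.png")
crop(a,338,200,400,250,12,"pics/v2.png")
crop(s,325,185,388,232,12,"pics/v3.png")
E
```

```text
(576, 540, 3)
(600, 744, 3)
(564, 756, 3)
```

View pics/v1.png

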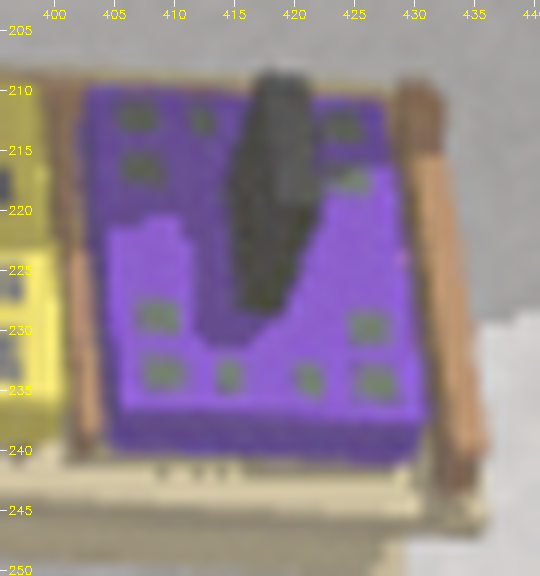

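View pics/v2.png

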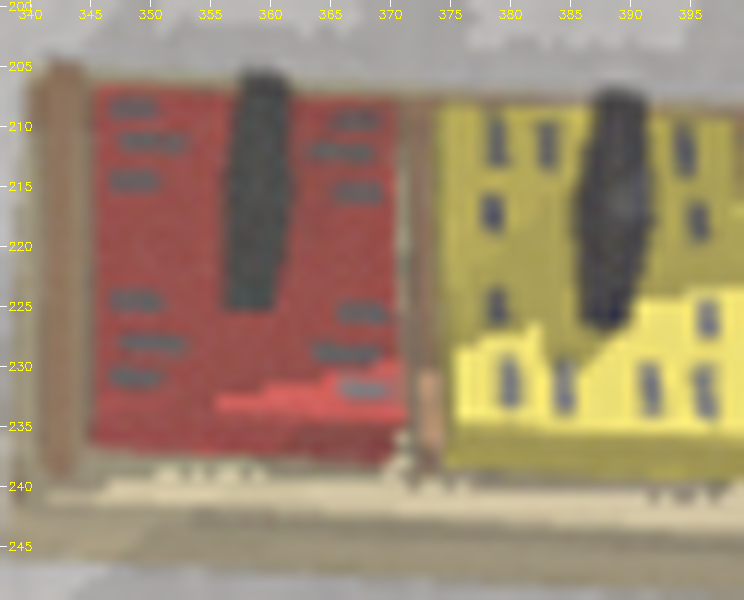

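View pics/v3.png

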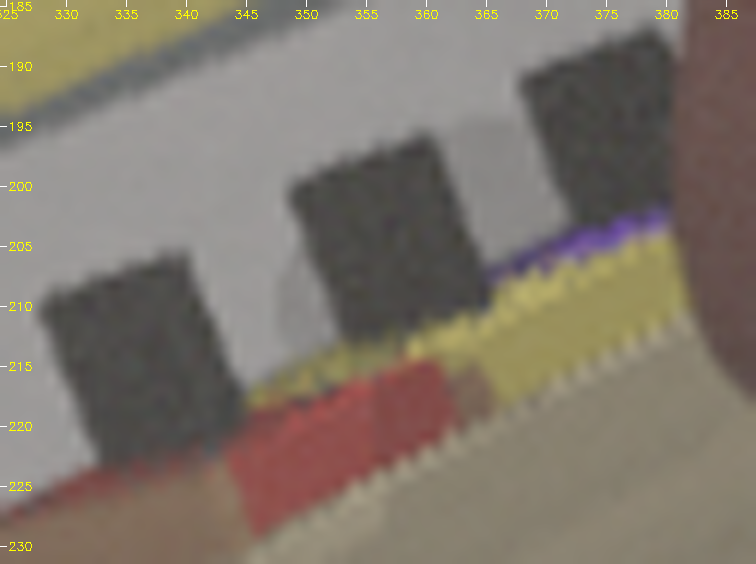

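```bash
cat > h.py <<'E'
import cv2,numpy as np
from scipy.optimize import least_squares
from scipy.spatial.transform import Rotation as Ro
from plant import robot
K={}
for n in("side","top"):
    c=robot.get_calibration(n); f=240/np.tan(np.radians(c["vertical_fov"]/2))
    K[n]=(np.array([[f,0,c["cx"]],[0,f,c["cy"]],[0,0,1]]),np.array(c["rvec"],float),np.array(c["tvec"],float))
def proj(n,P):
    k,r,t=K[n]; return cv2.projectPoints(np.array(P,float).reshape(-1,3),r,t,k,None)[0].reshape(-1,2)
def ray(n,uv,z):
    k,r,t=K[n];R=cv2.Rodrigues(r)[0];C=-R.T@t.ravel()
    d=R.T@np.linalg.inv(k)@np.array([uv[0],uv[1],1.]);return C+d*(z-C[2])/d[2]
def rackR(yaw): return Ro.from_euler("z",yaw)*Ro.from_euler("y",-32,degrees=True)
E
cat > m.py <<'E'
from h import *
L=dict(TL=(-48,-35,18),TR=(-48,35,18),BR=(48,35,18),BL=(48,-35,18),bR=(48,35,0),bL=(48,-35,0),GF=(-20,-6,58),GN=(20,-6,58))
obs=dict(
violet=[("top","TL",402.3,209.3),("top","TR",427.3,210.3),("top","BR",430.5,237.3),("top","BL",405.5,236.5),("top","bR",430.1,240.7),("top","bL",404.9,239.8),("side","GF",368.3,190.7)],
yellow=[("top","TL",374.2,208),("top","TR",400.3,209.2),("top","BR",400.7,236.1),("top","BL",375.3,234.8),("top","bR",400.3,239.2),("top","bL",374.9,238),("side","GF",348.7,200),("side","GN",361,195.5)],
red=[("top","TL",345.2,206.8),("top","TR",370.8,207.8),("top","BR",371.2,234.7),("top","bL",345.2,236.5),("top","bR",370.8,238),("side","GF",328,209.5),("side","GN",340.3,205.3)])
for k,o in obs.items():
    def res(p):
        R=rackR(p[3]);return np.concatenate([proj(n,R.apply(np.array(L[l])/1e3)+p[:3])[0]-(u,v) for n,l,u,v in o])
    s=least_squares(res,[.5,-.2,.05,np.pi],loss="soft_l1")
    R=rackR(s.x[3]); print(k,s.x[:3].round(4),np.degrees(s.x[3]).round(2),"grip",(s.x[:3]+R.apply([0,0,.038])).round(4)); print(res(s.x).reshape(-1,2).round(1).tolist())
print("jig rim z32 top")
B=lambda x,y:(210+x/6-.5,190+y/6-.5); D=lambda x,y:(200+x/4-.5,205+y/4-.5)
rim=[ray("top",B(*p),.032) for p in((96,198),(300,198),(300,458),(97,460))]
print(np.round(rim,4),np.mean(rim,0))
rim=[ray("side",D(*p),.032) for p in((110,400),(275,505),(407,405),(243,315))]
print(np.round(rim,4),np.mean(rim,0))
b=[ray("top",B(*p),.014) for p in((65,128),(343,130),(348,513),(63,517))]
print("base",np.round(b,4),np.mean(b,0))
b=[ray("side",D(*p),.014) for p in((45,408),(290,562),(470,433))]
print("base side",np.round(b,4),(b[0]+b[2])/2)
E
python3 m.py
```

```text
violet [ 0.5391 -0.2782  0.0536] 176.51 grip [ 0.5592 -0.2794  0.0859]
[[0.3, -0.0], [0.1, -0.1], [1.0, -0.0], [0.1, -0.2], [-0.1, 0.6], [-0.6, 0.5], [-1.3, 0.1]]
yellow [ 0.5445 -0.1985  0.0541] 174.96 grip [ 0.5645 -0.2002  0.0864]
[[0.6, -0.3], [-0.7, 0.1], [0.9, 0.2], [0.3, -0.2], [0.0, 1.1], [-0.2, 0.6], [-0.2, -0.6], [-2.5, 0.5]]
red [ 0.5498 -0.1176  0.0551] 175.74 grip [ 0.5699 -0.1191  0.0874]
[[0.6, -0.3], [-0.2, -0.0], [0.5, 0.0], [-0.0, 0.9], [0.0, 0.8], [-0.3, -0.4], [-2.6, 0.4]]
jig rim z32 top
[[0.5661 0.2555 0.032 ]
 [0.564  0.159  0.032 ]
 [0.4411 0.1605 0.032 ]
 [0.4423 0.2558 0.032 ]] [0.50338557 0.20772656 0.032     ]
[[0.5586 0.262  0.032 ]
 [0.436  0.2651 0.032 ]
 [0.4387 0.1671 0.032 ]
 [0.5603 0.1655 0.032 ]] [0.49840215 0.21494771 0.032     ]
base [[0.6027 0.2738 0.014 ]
 [0.5988 0.1402 0.014 ]
 [0.415  0.1403 0.014 ]
 [0.4161 0.2758 0.014 ]] [0.50814766 0.20750556 0.014     ]
base side [[0.5986 0.2742 0.014 ]
 [0.4171 0.2753 0.014 ]
 [0.4136 0.1467 0.014 ]] [0.50613433 0.21045371 0.014     ]
```

```bash
python3 - <<'E'
import cv2,numpy as np
a=cv2.imread("pics/top0.png");s=cv2.imread("pics/side0.png")
def g(im): return np.clip(255*(im/255.)**0.6,0,255).astype(np.uint8)
def crop(im,x0,y0,x1,y1,f,n,step=5):
    C=cv2.resize(g(im[y0:y1,x0:x1]),None,fx=f,fy=f,interpolation=cv2.INTER_CUBIC)
    for x in range(x0,x1):
        if x%step==0:
            X=int((x-x0+.5)*f); cv2.line(C,(X,0),(X,6),(255,255,255),1); cv2.putText(C,str(x),(X-12,18),0,.4,(0,255,255),1)
    for y in range(y0,y1):
        if y%step==0:
            Y=int((y-y0+.5)*f); cv2.line(C,(0,Y),(6,Y),(255,255,255),1); cv2.putText(C,str(y),(8,Y+4),0,.4,(0,255,255),1)
    cv2.imwrite(n,C);print(C.shape)
crop(a,214,198,274,280,7.2,"pics/j1.png")
crop(s,207,268,320,350,7,"pics/j2.png")
# straightness of the table's far edge
gr=cv2.cvtColor(a,6).astype(float)
P=[]
for x in range(10,635,25):
    col=cv2.GaussianBlur(gr,(1,5),0)[60:95,x-2:x+3].mean(1); P.append((x,60+np.argmax(np.diff(col))+.5))
P=np.array(P);c=np.polyfit(P[:,0],P[:,1],1);print((P[:,1]-np.polyval(c,P[:,0])).round(1))
E
```

```text
(590, 432, 3)
(574, 791, 3)
[ 0.4 -0.1  0.4 -0.  -0.5  0.  -0.4  0.1 -0.4  0.2 -0.3  0.2 -0.2  0.3
 -0.2  0.4 -0.1  0.4 -0.   0.5  0.  -0.4  0.1 -0.4  0.1]
```

View pics/j1.png

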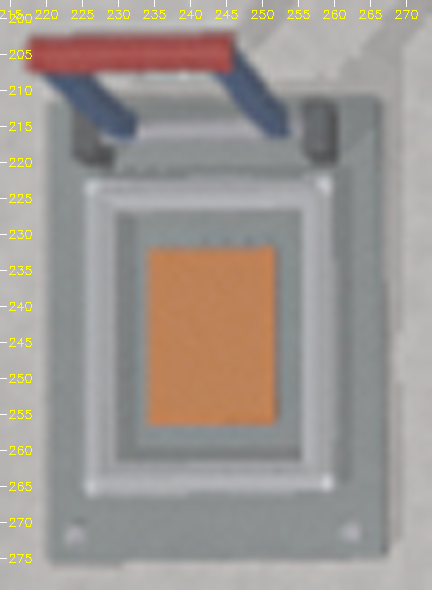

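View pics/j2.png

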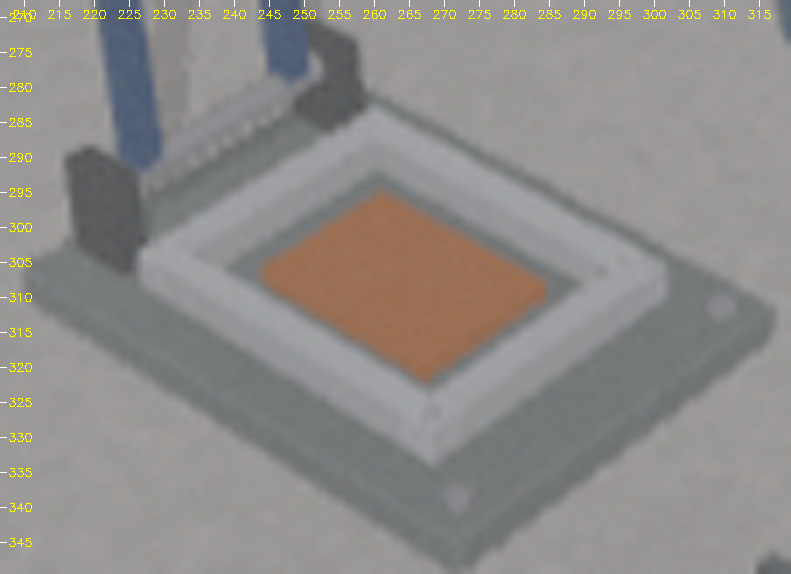

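```bash
cat > j.py <<'E'
from h import *
# jig frame: x ahead (hinge). corners order: TL(+x,+y) TR(+x,-y) BR(-x,-y) BL(-x,+y)
S=np.array([(1,1),(1,-1),(-1,-1),(-1,1)])
rimT=[(225.3,223),(259.6,222.5),(260,265.7),(225.5,266)]
rimS=[(226.3,303),(260,282.5),(301.6,305.3),(268,325.7)]
bedT=[(234.2,232),(252,231.7),(252.1,256.7),(234.2,256.9)]
bedS=[(243.5,306),(261.5,294.5),(285,308.3),(268,321.8)]
baseT=[(220.3,211.2),(266.5,211.2),(267.3,275.2),(220.1,276)]
baseS=[(210.5,306.5),None,(317,312.5),(272.5,345)]
def res(p,full=True):
    x,y,w,bz,a,b,ox=p; c,s=np.cos(w),np.sin(w); out=[]
    def W(l,z): return np.array([[x+c*u-s*v,y+s*u+c*v,z] for u,v in l])
    for n,o,l,z in(("top",rimT,S*(a,b),.032),("side",rimS,S*(a,b),.032),("top",bedT,S*(.035,.025),bz),("side",bedS,S*(.035,.025),bz),("top",baseT,S*(.093,.067)+(ox,0),.014),("side",baseS,S*(.093,.067)+(ox,0),.014)):
        for q,m in zip(o,proj(n,W(l,z))):
            if q is not None: out.append(m-q)
    return np.array(out).ravel()
s=least_squares(res,[.5,.2,0,.02,.062,.048,0],loss="soft_l1")
print(s.x.round(4),np.degrees(s.x[2])); print(res(s.x).reshape(-1,2).round(1).tolist())
x,y,w=s.x[:3]
# clamp red bar ends (axis) top
for n,e in(("top",[(217.8,205),(246,204.5)]),("side",[(216.3,229.3),(244,217.3)])): 
    print(n,[ray(n,q,.19).round(4) for q in e])
# clamp angle: bar centre in jig frame
from scipy.optimize import brentq
mid_t=np.array([231.9,204.7]);mid_s=np.array([230.2,223.3])
def bar(t): r=.152;X=.08-r*np.cos(t);return [x+np.cos(w)*X,y+np.sin(w)*X,.038+r*np.sin(t)]
for t in np.arange(1.5,2.0,.1): print(round(t,2),proj("top",bar(t))[0]-mid_t,proj("side",bar(t))[0]-mid_s,np.round(bar(t),3))
E
python3 j.py
```

```text
[ 0.5041  0.2086 -0.0072  0.02    0.0609  0.0481  0.0035] -0.4150904449909612
[[-0.0, -0.2], [-0.5, -0.2], [-0.7, -0.5], [-0.3, -0.3], [0.7, -1.1], [0.6, -1.1], [0.1, -1.8], [0.4, 1.3], [-0.0, 0.2], [-0.4, 0.2], [-0.4, -0.3], [-0.0, -0.3], [0.7, 0.2], [0.1, 0.7], [0.1, 0.1], [-0.2, -1.5], [-0.3, 0.2], [-0.1, -0.5], [-0.5, 0.1], [-0.3, 0.0], [-0.7, -0.3], [1.2, -0.9], [-0.1, 0.8]]
top [array([0.5899, 0.2427, 0.19  ]), array([0.5896, 0.1726, 0.19  ])]
side [array([0.5893, 0.2431, 0.19  ]), array([0.5854, 0.174 , 0.19  ])]
1.5 [-0.10512382  6.62653119] [5.15192218 2.11406955] [0.573 0.208 0.19 ]
1.6 [-0.12962671  0.55547574] [ 0.06835624 -0.38496958] [0.589 0.208 0.19 ]
1.7 [-0.04007794 -5.3809042 ] [-4.84168169 -2.17042736] [0.604 0.208 0.189]
1.8 [  0.16154146 -11.1003489 ] [-9.52403139 -3.24035477] [0.619 0.208 0.186]
1.9 [  0.47127474 -16.5257195 ] [-13.93058105  -3.60298856] [0.633 0.208 0.182]
```

```bash
cat >> h.py <<'E'
YAW=np.radians(176.0)
PV=np.array([.5391,-.2782,.0536])
RR=rackR(YAW)
N=RR.apply([0,0,1]); GRIP=PV+N*.038
def tool(zdir,ydir):
    z=zdir/np.linalg.norm(zdir); y=ydir-z*(ydir@z); y/=np.linalg.norm(y); x=np.cross(y,z)
    return Ro.from_matrix(np.column_stack([x,y,z]))
def eul(R): return R.as_euler("xyz",degrees=True)
J=np.array([.504,.2085]); JW=np.radians(-.4)
JX=np.array([np.cos(JW),np.sin(JW),0]);JY=np.array([-np.sin(JW),np.cos(JW),0])
E
python3 - <<'E'
from h import *
o=robot.observe()
for sg in(1,-1):
    T=tool(-N,sg*RR.apply([0,1,0])); print(eul(T))
    for off in(.0,.06,.1,.15,.2):
        tcp=GRIP+N*(.003+.054+off); q=robot.ik(tcp,eul(T)); print(off,tcp.round(3),None if q is None else np.round(q,1))
    T=tool(np.array([0,0,-1.]),sg*JY); print(eul(T))
    for z in(.109,.2,.28):
        q=robot.ik([*J,z],eul(T)); print(z,None if q is None else np.round(q,1))
    for p in([.56,-.28,.3],[.5,0,.3]):
        q=robot.ik(p,eul(T)); print(p,None if q is None else np.round(q,1))
for p in([.62,.208,.28],[.432,.208,.118]):
    q=robot.ik(p,eul(T)); print(p,None if q is None else np.round(q,1))
E
```

```text
[180.  32.  -4.]
0.0 [ 0.589 -0.282  0.134] [-31.9  54.2  45.1 109.8 -14.4 155.8]
0.06 [ 0.621 -0.284  0.185] None
0.1 [ 0.642 -0.285  0.219] None
0.15 [ 0.669 -0.287  0.261] None
0.2 [ 0.695 -0.289  0.304] None
[180.    0.  179.6]
0.109 [  8.7  -0.1 -21.1  69.    0.    9.1]
0.2 [  8.7  -3.2 -14.5  78.7   0.    9.1]
0.28 [ 8.7 -3.8 -6.8 87.   0.   9.1]
[0.56, -0.28, 0.3] [-38.5  10.6  10.2  89.6   0.  -38.1]
[0.5, 0, 0.3] [-15.  -11.6 -11.9  89.7   0.  -14.6]
[180. -32. 176.]
0.0 [ 0.589 -0.282  0.134] [-31.9  54.2  45.1 109.8 -14.4 -24.2]
0.06 [ 0.621 -0.284  0.185] None
0.1 [ 0.642 -0.285  0.219] None
0.15 [ 0.669 -0.287  0.261] None
0.2 [ 0.695 -0.289  0.304] None
[180.    0.   -0.4]
0.109 [ 8.700e+00 -1.000e-01 -2.110e+01  6.900e+01  0.000e+00 -1.709e+02]
0.2 [   8.7   -3.2  -14.5   78.7    0.  -170.9]
0.28 [   8.7   -3.8   -6.8   87.     0.  -170.9]
[0.56, -0.28, 0.3] [-38.5  10.6  10.2  89.6   0.  141.9]
[0.5, 0, 0.3] [-15.  -11.6 -11.9  89.7   0.  165.4]
[0.62, 0.208, 0.28] [   7.1   15.4   13.6   88.2    0.  -172.5]
[0.432, 0.208, 0.118] [  10.   -12.5  -31.7   70.8    0.  -169.6]
```

```bash
python3 - <<'E'
from h import *
Y=RR.apply([0,1,0])
for tilt in(32,28,24,20,15,10,0):
    zd=-(rackR(YAW)*Ro.from_euler("y",32-tilt,degrees=True)).apply([0,0,1])
    T=tool(zd,-Y); r=[]
    for off in np.arange(-.01,.15,.01):
        q=robot.ik(GRIP+N*(.003+off)-zd*.054,eul(T)); 
        if q is None: break
        r.append(round(off,2)); l=q
    print(tilt,eul(T).round(1),r[-1],np.round(l,1))
# pure vertical lift at 32
zd=-N;T=tool(zd,-Y)
for d in(.02,.03,.04):
  for up in(.02,.05,.1,.15):
    q=robot.ik(GRIP+N*(.057+d)+[-.0,0,up],eul(T)); q2=robot.ik(GRIP+N*(.057+d)+[-.08,0,up],eul(T)); print(d,up,q is not None,q2 is not None)
E
```

```text
32 [180. -32. 176.] 0.05 [-31.   62.7  62.3 118.8 -13.9 -23.4]
28 [180. -28. 176.] 0.08 [-31.   60.3  62.8 117.9 -12.3 -24.3]
24 [180. -24. 176.] 0.11 [-31.1  58.3  63.8 117.1 -10.7 -25.1]
20 [180. -20. 176.] 0.14 [-31.2  56.7  65.1 116.3  -9.  -25.8]
15 [180. -15. 176.] 0.14 [-32.   45.5  49.5 107.4  -7.  -27.2]
10 [180. -10. 176.] 0.14 [-32.9  37.   38.4 100.2  -4.8 -28.5]
0 [180.   0. 176.] 0.14 [-34.9  23.   20.8  87.8   0.  -30.9]
0.02 0.02 True True
0.02 0.05 True True
0.02 0.1 False True
0.02 0.15 False True
0.03 0.02 True True
0.03 0.05 True True
0.03 0.1 False True
0.03 0.15 False False
0.04 0.02 True True
0.04 0.05 False True
0.04 0.1 False True
0.04 0.15 False False
```

```bash
cat >> h.py <<'E'
YR=RR.apply([0,1,0])
def rk(tilt,off,g=.003,dy=0):
    zd=-(RR*Ro.from_euler("y",32-tilt,degrees=True)).apply([0,0,1])
    return GRIP+N*(g+off)-zd*.054+YR*dy, eul(tool(zd,-YR))
def st():
    o=robot.observe(); print("t",round(o["time"],2),"p",o["tool_pos"].round(4),"r",o["tcp_rot"].round(1),"F",o["ft_force"].round(1),"g",round(o["gripper_width"],4)); return o
E
python3 - <<'E'
from h import *
robot.move_pose(*rk(15,.12)); st()
robot.set_gripper(.05); st()
p,r=rk(32,.047); robot.line_to(p,.12,rotation=r); st()
for n in("top","side"): cv2.imwrite(f"pics/{n}1.png",robot.grab_frame(n))
E
python3 - <<'E'
import cv2,numpy as np
a=cv2.imread("pics/top1.png")[150:290,320:480];s=cv2.imread("pics/side1.png")[120:260,300:460]
cv2.imwrite("pics/c1.png",np.hstack([cv2.resize(i,(400,350),interpolation=2) for i in(a,s)]))
E
```

```text
t 2.06 p [ 0.6377 -0.2861  0.2425] r [-180.   -15.   175.9] F [-0.5 -0.5 -0.2] g 0.0857
t 2.5 p [ 0.6381 -0.2853  0.2424] r [-180.  -15.  176.] F [ 0.1 -0.2 -0.2] g 0.0502
t 3.25 p [ 0.6145 -0.2835  0.1745] r [-180.   -31.9  176. ] F [-0.3 -0.7  0.1] g 0.05
```

View pics/c1.png

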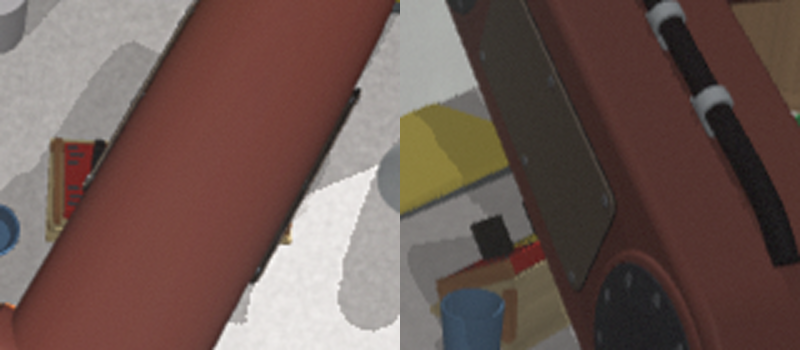

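The arm hides the plate in both views, so I go in with a force guard.

```bash
python3 - <<'E'
from h import *
p,r=rk(32,0); hit=robot.line_to(p,.05,guard=6); print(hit); st()
if not hit:
    robot.set_gripper(0.0); o=st()
    print(robot.observe()["ft_force"])
E
```

```text
False
t 4.44 p [ 0.5895 -0.2818  0.1346] r [-180.  -32.  176.] F [ 0.9 -0.9 -0.1] g 0.05
t 4.87 p [ 0.5895 -0.2819  0.1344] r [-180.  -32.  176.] F [ 0.7 -0.9  2. ] g 0.0115
[ 0.6529991  -0.92072708  2.01330569]
```

```bash
python3 - <<'E'
from h import *
p,r=rk(32,.042); print(robot.line_to(p,.06,guard=20)); st()
T,r2=rk(0,0)
# tilt back to vertical while rising and drawing toward robot
robot.line_to([.55,-.2785,.27],.15,rotation=[180,0,176]); o=st()
for n in("top","side"): cv2.imwrite(f"pics/{n}2.png",robot.grab_frame(n))
E
```

```text
False
t 5.72 p [ 0.6114 -0.2832  0.1691] r [180. -32. 176.] F [-0.1  0.1 -3. ] g 0.0114
t 7.43 p [ 0.55   -0.2784  0.2694] r [ 1.80e+02 -1.00e-01  1.76e+02] F [-0.5  0.6 -3.6] g 0.0112
```

View pics/side2.png

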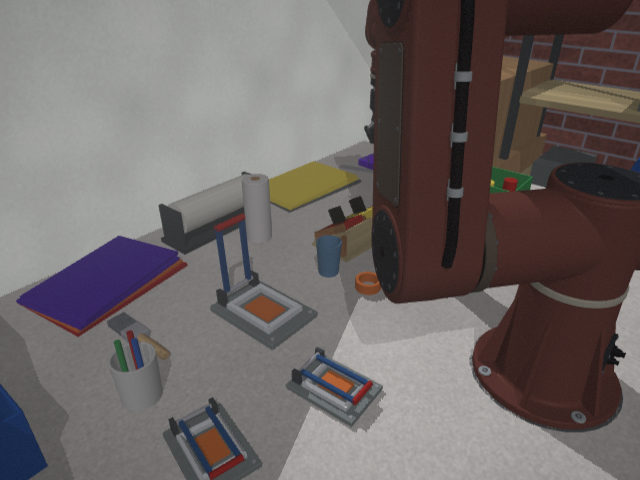

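View pics/top2.png

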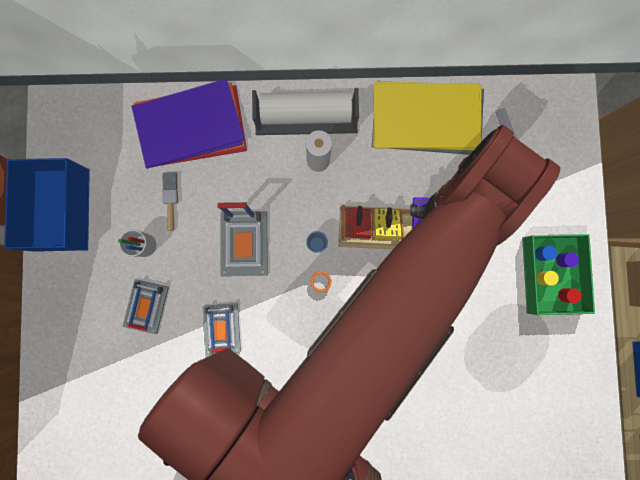

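```bash
cat >> h.py <<'E'
RJ=[180,0,180+np.degrees(JW)]
def jp(x,y,z): 
    p=np.array([*J,0])+JX*x+JY*y; p[2]=z; return p
E
python3 - <<'E'
from h import *
robot.line_to([.49,0.0,.31],.3,rotation=RJ)
robot.line_to(jp(-.003,0,.30),.25)
robot.line_to(jp(-.003,0,.19),.15); robot.pause(.2); o=st()
for n in("top","side"): cv2.imwrite(f"pics/{n}3.png",robot.grab_frame(n))
E
```

```text
t 10.71 p [0.5015 0.2086 0.1911] r [1.800e+02 1.000e-01 1.796e+02] F [-0.1 -0.3 -3.5] g 0.0114
```

View pics/side3.png

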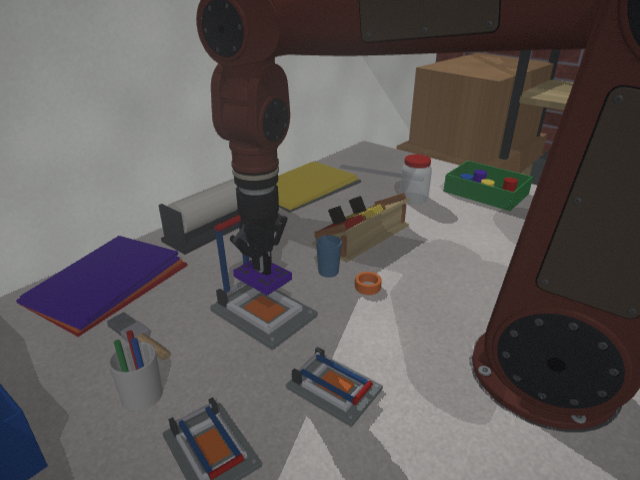

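View pics/top3.png

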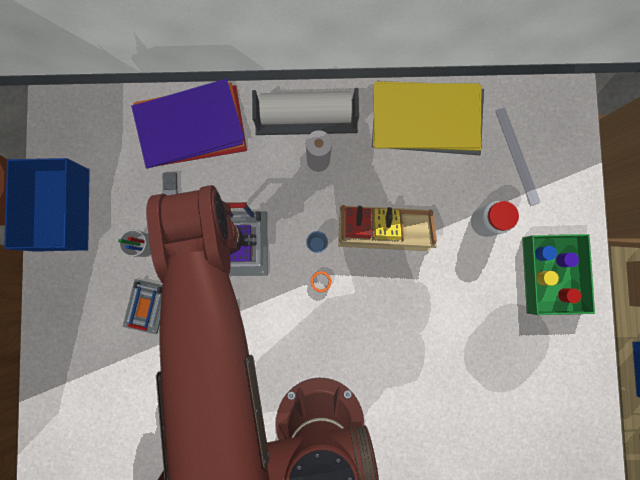

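```bash
python3 - <<'E'
from h import *
s=cv2.imread("pics/side3.png");x0,y0,x1,y1,f=205,245,325,350,6
def P(z): return proj("side",[jp(-.0025+a*.048,b*.035,z) for a,b in((1,1),(1,-1),(-1,-1),(-1,1))])
C=cv2.resize(s[y0:y1,x0:x1],None,fx=f,fy=f,interpolation=2);C=np.clip(255*(C/255.)**.6,0,255).astype(np.uint8)
for z in(.096,.114):
    p=P(z);print(z,p.round(1).tolist())
    for q in p: cv2.circle(C,(int((q[0]-x0+.5)*f),int((q[1]-y0+.5)*f)),3,(0,255,0),1)
for q in proj("side",[jp(a*.061,b*.048,.032) for a,b in((1,1),(1,-1),(-1,-1),(-1,1))]): cv2.circle(C,(int((q[0]-x0+.5)*f),int((q[1]-y0+.5)*f)),3,(0,255,255),1)
cv2.imwrite("pics/c3.png",C)
a=cv2.imread("pics/top3.png")[190:285,205:280];cv2.imwrite("pics/c3t.png",cv2.resize(a,None,fx=6,fy=6,interpolation=2))
E
```

```text
0.096 [[234.1, 276.4], [259.5, 262.0], [293.0, 278.9], [267.8, 295.1]]
0.114 [[233.3, 269.0], [259.0, 254.7], [292.7, 271.4], [267.3, 287.4]]
```

View pics/c3.png

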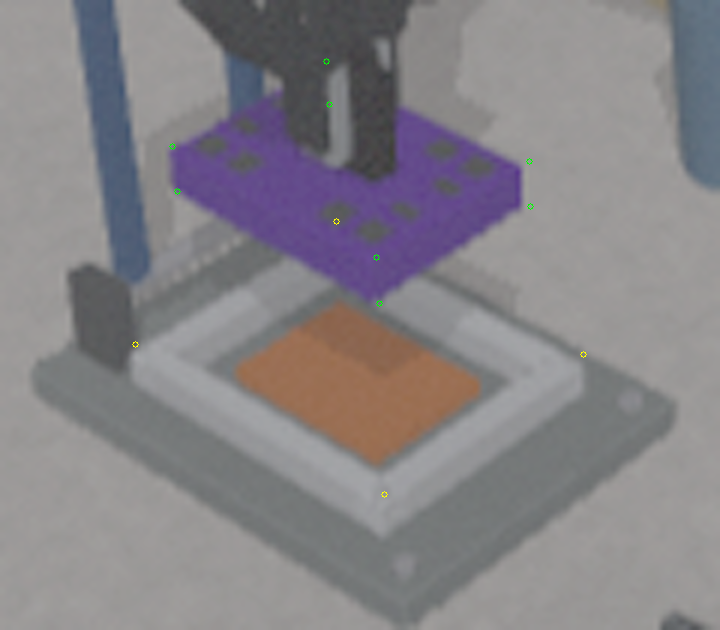

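View pics/c3t.png

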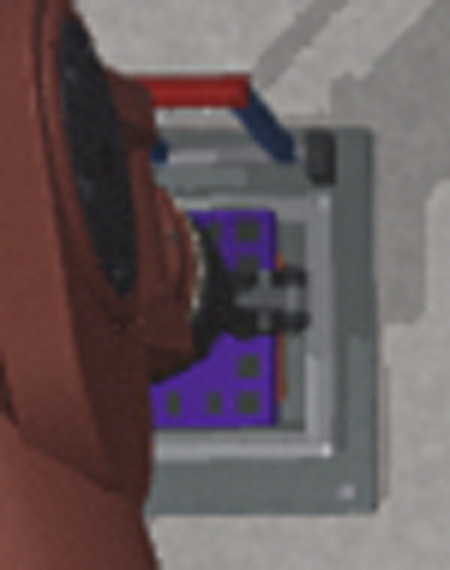

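```bash
python3 - <<'E'
from h import *
print("top: TR,BR of plate")
for q in((250.5,224.5),(250.6,260.6)): print(ray("top",q,.114).round(4))
print("expected",jp(-.0025+.048,-.035,.114).round(4),jp(-.0025-.048,-.035,.114).round(4))
f=lambda x,y:(205+x/6-.5,245+y/6-.5)
for nm,q,z,e in(("L",(170,148),.114,(1,1)),("F",(374,302),.096,(-1,1)),("Rt",(521,168),.114,(-1,-1)),("Rb",(521,207),.096,(-1,-1)),("Lb",(172,184),.096,(1,1))):
    print(nm,(ray("side",f(*q),z)-jp(-.0025+e[0]*.048,e[1]*.035,z)).round(4))
for nm,q,e in(("jigbed",(482,384),(-1,-1)),("bed",(238,371),(1,1)),("bedF",(378,463),(-1,1))):
    print(nm,(ray("side",f(*q),.020)-jp(e[0]*.035,e[1]*.025,.020)).round(4))
E
```

```text
top: TR,BR of plate
[0.5487 0.1728 0.114 ]
[0.453  0.1736 0.114 ]
expected [0.5493 0.1732 0.114 ] [0.4533 0.1739 0.114 ]
L [ 0.0002  0.0011 -0.    ]
F [ 0.0021  0.0006 -0.    ]
Rt [-0.0004  0.0045 -0.    ]
Rb [ 0.0024  0.0022 -0.    ]
Lb [ 0.0048 -0.0018 -0.    ]
jigbed [0.0002 0.0008 0.    ]
bed [-0.0001  0.0004  0.    ]
bedF [-0.0024  0.0036  0.    ]
```

```bash
python3 - <<'E'
from h import *
robot.line_to(jp(.001,0,.132),.08); robot.pause(.2); st()
h=robot.line_to(jp(.001,0,.112),.02,guard=5); print(h); o=st()
for n in("top","side"): cv2.imwrite(f"pics/{n}4.png",robot.grab_frame(n))
cv2.imwrite("pics/c4.png",cv2.resize(cv2.imread("pics/side4.png")[245:350,205:325],None,fx=5,fy=5,interpolation=2))
E
```

```text
t 11.88 p [0.5054 0.2085 0.1326] r [1.800e+02 1.000e-01 1.796e+02] F [-0.  -1.2 -2.2] g 0.0113
True
t 12.66 p [0.5048 0.2085 0.1152] r [-180.    -0.   179.6] F [2.6 0.2 2.2] g 0.011
```

View pics/c4.png

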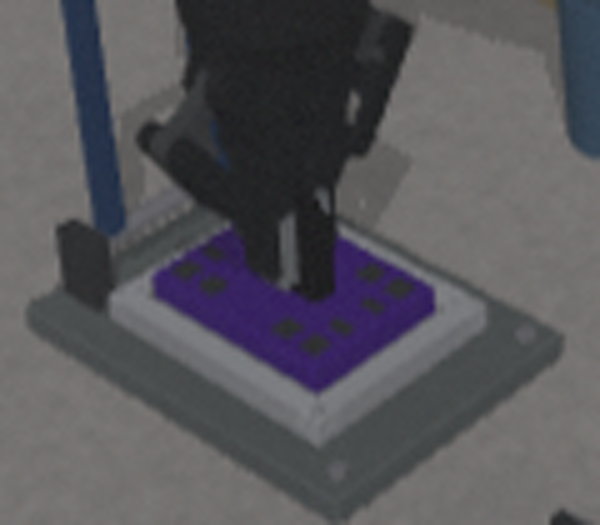

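The plate is in the pocket and resting on the bed at TCP z 0.1152, as predicted. Now I press it home.

```bash
python3 - <<'E'
from h import *
p=robot.observe()["tool_pos"]
for z in(.1125,.1105,.1095,.1085,.1075,.1065,.1055):
    h=robot.line_to([p[0],p[1],z],.015,guard=25); o=st()
    if h or o["ft_force"][2]>28: print("stop",h);break
E
```

```text
t 13.05 p [0.505  0.2085 0.1127] r [-1.800e+02 -1.000e-01  1.796e+02] F [1.  0.9 3.2] g 0.0113
t 13.33 p [0.5049 0.2085 0.1106] r [-1.800e+02 -1.000e-01  1.796e+02] F [1.2 0.6 3.5] g 0.0114
t 13.58 p [0.5049 0.2085 0.1106] r [-1.800e+02 -1.000e-01  1.796e+02] F [-4.1 -1.5 12.5] g 0.0114
t 13.83 p [0.5049 0.2085 0.1105] r [-1.800e+02 -1.000e-01  1.796e+02] F [-9.3 -2.6 22.1] g 0.0112
t 14.08 p [0.5049 0.2085 0.1105] r [-1.800e+02 -1.000e-01  1.796e+02] F [-14.   -4.   31.3] g 0.0109
stop False
```

```bash
python3 - <<'E'
from h import *
p=robot.observe()["tool_pos"]
robot.line_to([p[0],p[1],.1105],.02); st()
robot.set_gripper(.045); st()
robot.line_to([p[0],p[1],.165],.12); robot.set_gripper(0.0); robot.pause(.1);o=st(); print(robot.tip_reach)
for n in("top","side"): cv2.imwrite(f"pics/{n}5.png",robot.grab_frame(n))
h=robot.line_to([p[0],p[1],.142],.02,guard=12);st()
if h:
  z=robot.observe()["tool_pos"][2]
  for d in(.001,.002,.003):
    robot.line_to([p[0],p[1],z-d],.015,guard=40); o=st()
    if o["ft_force"][2]>30: break
cv2.imwrite("pics/c5.png",cv2.resize(cv2.imread("pics/side5.png")[245:350,205:325],None,fx=5,fy=5,interpolation=2))
E
```

```text
t 14.38 p [0.5046 0.2085 0.1106] r [-180.    -0.2  179.6] F [-4.  -1.4  9. ] g 0.0114
t 14.81 p [0.5047 0.2085 0.1101] r [-180.    -0.2  179.6] F [-0.1  0.9 -0. ] g 0.0449
t 16.02 p [0.5049 0.2085 0.1649] r [-1.800e+02 -1.000e-01  1.796e+02] F [ 1.1  0.2 -0.5] g -0.0
0.0726
t 17.06 p [0.5048 0.2085 0.1447] r [-180.    -0.2  179.6] F [-1.  -0.7  5.8] g -0.0001
t 17.31 p [0.5049 0.2085 0.1447] r [-180.    -0.2  179.6] F [-5.5 -2.  10.5] g -0.0001
t 17.56 p [0.5049 0.2086 0.1446] r [-180.    -0.2  179.6] F [-8.7 -1.4 19. ] g 0.0003
t 17.81 p [0.5049 0.2086 0.1445] r [-179.9   -0.2  179.6] F [-12.9  -2.9  26.9] g -0.0
```

View pics/c5.png

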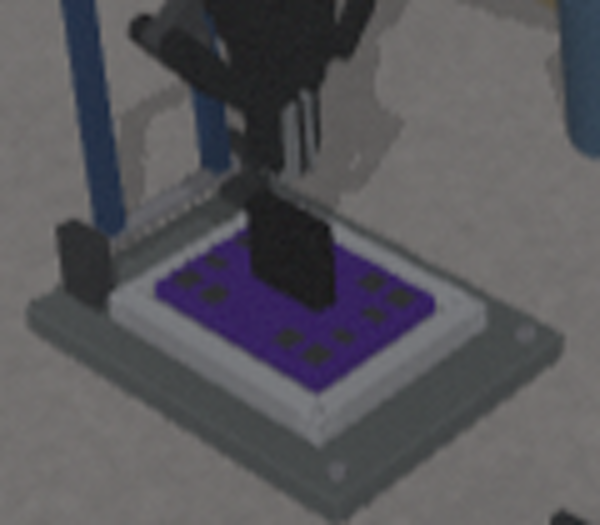

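Pressing on the bar's top gives tip z 0.072, exactly the home height, and it holds solid at 27 N. The plate top is flush with the rim. Now the clamp.

```bash
python3 - <<'E'
from h import *
TR=.0726
p=robot.observe()["tool_pos"]
robot.line_to([p[0],p[1],.31],.25)
robot.line_to(jp(.132,0,.31),.25)
robot.line_to(jp(.132,0,.18+TR),.15); robot.pause(.1); st()
for t in(1.6,1.45,1.3,1.15,1.0,.85):
    h=robot.line_to(jp(.08-.152*np.cos(t)+.017,0,.038+.152*np.sin(t)-.010+TR),.08,guard=18); o=st()
    if h: print("hit at",t);break
for n in("top","side"): cv2.imwrite(f"pics/{n}6.png",robot.grab_frame(n))
cv2.imwrite("pics/c6.png",cv2.resize(cv2.imread("pics/side6.png")[200:350,195:335],None,fx=4,fy=4,interpolation=2))
E
```

```text
t 19.94 p [0.6363 0.2077 0.2545] r [-1.800e+02 -1.000e-01  1.796e+02] F [ 1.2 -1.1 -0.6] g -0.0002
t 20.48 p [0.6057 0.2078 0.2531] r [-180.    -0.2  179.6] F [-0.  -0.7 -0.6] g 0.0001
t 20.91 p [0.5829 0.208  0.2515] r [-180.    -0.2  179.6] F [-0.5  0.  -0.3] g 0.0006
t 21.34 p [0.5605 0.2081 0.2471] r [-180.    -0.2  179.6] F [-0.7  0.1  0. ] g -0.0001
t 21.77 p [0.5391 0.2083 0.2395] r [-180.    -0.2  179.6] F [ 0.6 -0.2  0.6] g -0.0001
t 22.21 p [0.5191 0.2085 0.2287] r [-180.    -0.2  179.6] F [ 0.4 -0.6  0.4] g 0.0
t 22.64 p [0.5009 0.2085 0.215 ] r [-180.    -0.2  179.6] F [-0.2  0.3  0.3] g -0.0002
```

View pics/c6.png

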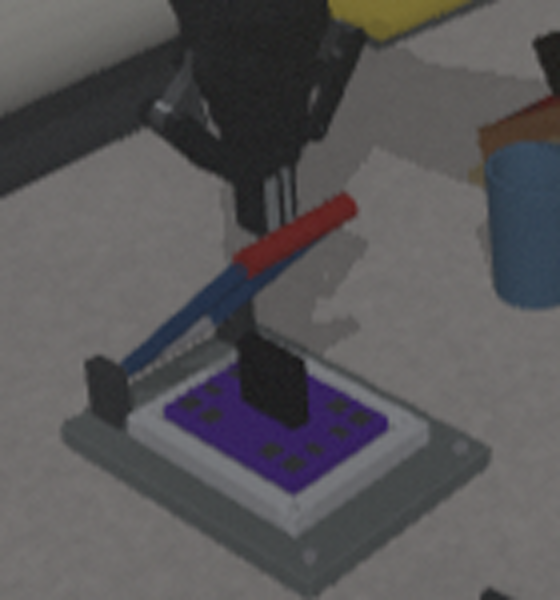

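```bash
python3 - <<'E'
from h import *
TR=.0726
p=robot.observe()["tool_pos"]
robot.line_to([p[0],p[1],.19+TR],.15)
robot.line_to(jp(-.024,0,.19+TR),.15)
for t in(.85,.7,.55,.4,.25,.12,.04):
    h=robot.line_to(jp(.08-.152*np.cos(t)-.001,0,.038+.152*np.sin(t)+.007+TR),.08,guard=18); o=st()
    if h: print("hit at",t);break
if not h:
    z=.045+TR
    for d in(.003,.001,-.001,-.0025):
        h=robot.line_to(jp(-.073,0,z+d),.02,guard=18); o=st()
        if h or o["ft_force"][2]>15: break
for n in("top","side"): cv2.imwrite(f"pics/{n}7.png",robot.grab_frame(n))
cv2.imwrite("pics/c7.png",cv2.resize(cv2.imread("pics/side7.png")[200:350,195:335],None,fx=4,fy=4,interpolation=2))
E
```

```text
t 24.03 p [0.4826 0.2086 0.2313] r [-180.    -0.3  179.6] F [ 0.  -0.1  0.2] g 0.0003
t 24.47 p [0.4669 0.2088 0.2158] r [-180.    -0.2  179.6] F [-0.2  0.3  0.6] g 0.0001
t 24.9 p [0.4536 0.2088 0.1973] r [-180.    -0.2  179.6] F [ 1.1  0.  -0.8] g -0.0
t 25.33 p [0.4431 0.2089 0.1769] r [-180.    -0.2  179.6] F [ 0.4 -0.4  0.1] g 0.0002
t 25.77 p [0.4355 0.2089 0.155 ] r [-180.    -0.3  179.6] F [ 0.3 -0.3 -0. ] g -0.0
t 26.17 p [0.4316 0.2089 0.1351] r [-179.9   -0.3  179.6] F [-0.2  0.4 -0.3] g 0.0004
t 26.47 p [0.4307 0.2089 0.123 ] r [-180.    -0.3  179.6] F [-0.7 -0.3 -0.7] g 0.0
t 26.77 p [0.431  0.209  0.1206] r [-180.    -0.2  179.6] F [ 0.3 -0.4 -0.4] g -0.0001
t 27.02 p [0.431  0.209  0.1185] r [-180.    -0.2  179.6] F [-0.4  0.5 -0.3] g -0.0002
t 27.27 p [0.4312 0.2091 0.1174] r [-180.    -0.2  179.6] F [-3.1  0.3  8.6] g 0.0
t 27.52 p [0.4313 0.2091 0.117 ] r [-180.    -0.2  179.6] F [-8.4 -0.9 19.4] g 0.0
```

View pics/c7.png

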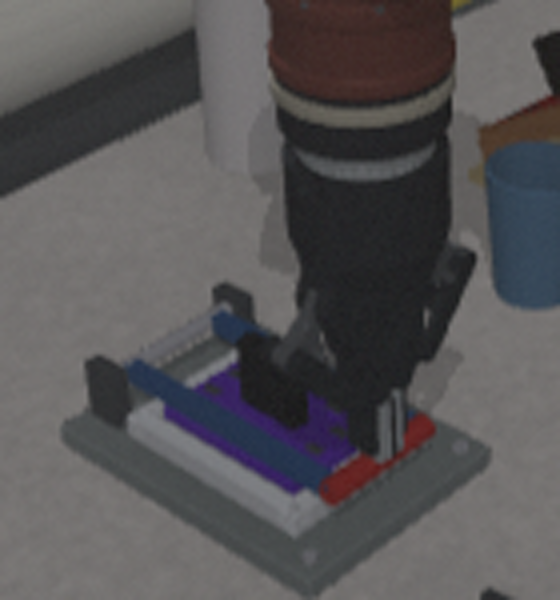

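```bash
python3 - <<'E'
from h import *
p=robot.observe()["tool_pos"]
robot.line_to([p[0],p[1],.30],.2)
robot.line_to([.45,0,.32],.3)
robot.goto_joints([-85.869, 5.964, 5.575, 89.605, 0, 77.527]); st()
for n in("top","side"): cv2.imwrite(f"pics/{n}8.png",robot.grab_frame(n))
for n,(x0,y0,x1,y1) in(("side",(195,240,335,350)),("top",(210,190,280,285))):
    cv2.imwrite(f"pics/c8{n}.png",cv2.resize(cv2.imread(f"pics/{n}8.png")[y0:y1,x0:x1],None,fx=5,fy=5,interpolation=2))
    a,b=[cv2.imread(f"pics/{n}{k}.png").astype(int) for k in(0,8)]
    d=(abs(a-b).max(2)>40).astype(np.uint8); c=cv2.connectedComponentsWithStats(cv2.morphologyEx(d,2,np.ones((2,2),np.uint8)))[2]
    print(n,[r.tolist() for r in c[1:] if r[4]>12])
E
```

```text
t 31.82 p [ 0.1723 -0.5746  0.3041] r [180.   -0.   16.7] F [-0.3  0.1 -1.1] g 0.0
side [[369, 188, 13, 19, 158], [217, 215, 28, 15, 126], [240, 227, 11, 53, 306], [218, 238, 13, 54, 349], [236, 284, 68, 43, 1407]]
top [[218, 203, 37, 14, 250], [403, 210, 30, 34, 789], [229, 215, 5, 3, 13], [231, 219, 4, 4, 13], [230, 223, 27, 39, 770], [231, 263, 25, 10, 162], [563, 364, 42, 17, 280], [606, 364, 13, 9, 56], [620, 368, 7, 6, 35], [549, 377, 30, 25, 334], [572, 382, 5, 3, 14]]
```

View pics/c8side.png

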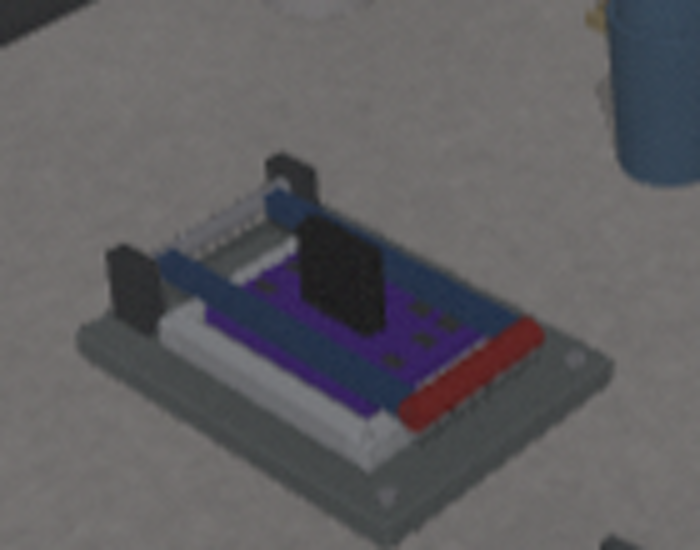

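View pics/top8.png

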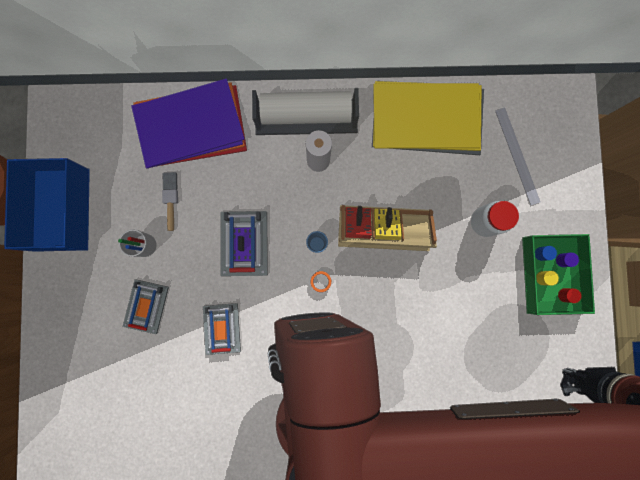

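The clamp is closed level over the flush violet plate, with the red bar at side-crop (470,375). Red and yellow are still in the rack at (357,224) and (388,225) in the top view. Only the violet plate, the clamp and the gripper have changed.

```bash
python3 -c "
from plant import robot
robot.job_done()"
```

```text
the job is handed in; nothing more can be done
```

The violet plate is home in the largest jig's nest with the clamp closed over it, and the job was handed in at about 32 s of the 69 s allowed. The job gives no verdict back, so what follows are my own checks.

- **Plate:** I lifted it square out of the rack's right-hand place and laid it in the nest. I pressed it down with the gripper until it stopped solid at about 31 N. After letting go, I pressed on the top of the grip bar. The fingertips stopped at 72 mm, the expected home height, and held there at 27 N.
- **Clamp:** I then swung it down until the bar stopped solid with its top at 44.4 mm (45 mm expected), and backed the arm away clear of everything.
- **Last pictures:** The clamp is level over the plate, and the red and yellow plates are still in the rack. Comparing the first and last pictures, only the violet plate, the clamp and the gripper have changed.

**Checks that disagreed:**
- While gripped, the plate stopped 1.5 mm higher than I had predicted. The press on the bar's top showed the plate was home, so I put that down to where on the bar I had gripped it.
- A sideways force of up to 14 N built up during the pressing. I took it to be the arm bending.
- The two cameras disagreed by up to about 5 mm on some plate corners, but the force readings on entry agreed with the top camera.

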